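Complete the carrier layer and hold it up for the analyser

ROBOT

A 7-joint arm with a two-finger parallel gripper is mounted at the origin on the work surface. World frame = base frame: x ahead of the robot, y to its left, z up, the work surface at z = 0. Lengths are in mm, angles in rad, forces in N, time in s.
With the tool pointing down it reaches from about 425 to 825 mm from the base axis. Payload 3.6 kg.
Tool frame: the origin (TCP) lies between the finger pads, 19 mm behind the fingertips; this is the grasp point; z points along the fingers, y is the line along which they close (so a half turn about z gives the same grasp; the last joint's range is limited). The gripper opens to 93 mm and grips with 3 to 60 N. Pads are 15 mm wide; open, the fingers measure 128 mm over their backs; the gripper's body (75 mm by 188 mm) begins 65 mm behind the grasp point.
Start: joints at [-1.177, 0.615, -0.013, 1.423, 0.008, 1.103, -0.04], TCP at [264.891, 593.545, 237.44] pointing down, gripper open.
Joint ranges: [-3.12, 3.12], [-0.3, 2.06], [-1.34, 1.32], [0.26, 2.42], [-1.36, 4.5], [0.01, 1.98], [-2.84, 2.84]. Speed limits (rad/s): [2.79, 2.79, 3.14, 3.14, 3.14, 3.14, 3.14].

INTERFACE

Orientations are given as a rotation vector (axis times angle).
In Python, from rig import arm, imaging, ticket, sensors gives the robot as it stands (arm), with the cameras (imaging), the job (ticket) and the readings (sensors).
- The arm moves only by the shell command python3 nudge.py [OPENING] [FORCE], which reads ROWS from standard input. ROWS is a JSON object whose key "rows" holds a list of rows, 1 to 5 of them, each of 4 numbers: dx, dy, dz in normalised numbers (1 is 75 cm), then a turn about the tool's z in a scale on which 1.0 is 180 degrees; each row is the pose to reach, as a shift and turn from the pose commanded when the command began, along the tool's axes at that moment; what a row does not reach only later rows make up. A row lasts 1/12 s, in which the tool goes at most 41.7 mm and 0.125 rad, less where a joint would pass 70% of its speed; a pose out of reach is approached as far as the arm can. OPENING is the opening from 0.0 (shut) to 1.0 (fully open), set as the command begins (- or left out keeps the last). The fingers move at their own pace and stop on an object; FORCE is the grip in N (left out, the last holds). Time passes only in rows, so rows that do not move let the fingers close. It prints the time, the measured TCP pose, the force, the opening and the grip force at its end. A shift or turn number past 1, either way, is cut back to 1. Input that does not fit is refused with a message, and nothing moves.
- sensors.get_obs(): the state, without advancing time (a new reading comes with each control period).
- imaging.camera(name): name is "scene" or "top" or "wrist"; returns the picture (420x560x3 uint8, red, green, blue); there is no depth.
- imaging.calibration(name): a dict with "intrinsics" (3x3 intrinsics, pixels), "dist_coeffs" ([k1, k2, p1, p2, k3] as OpenCV has them; the pictures are not rectified), "cam_to_world" (4x4, takes a point from camera to world coordinates); the wrist camera has in their place "mount" (4x4, takes a point from camera to tool coordinates, whose origin is the TCP and whose axes are the flange's). Camera axes: x right, y down, z forward; pixel columns grow to the right and rows downward; lengths in mm; the calibration is good to about 2 mm. A picture is of the moment at which its call begins: read the wrist's pose just before it. calibration takes no time and is no camera call.
- ticket.hand_in(): hands the job in; it is judged then, once.
The state is a dict: "time_s": time; "joint_pos": joint angles; "dq": joint speeds; "joint_torque": joint torques, N m; "position": TCP position; "tcp_rot": TCP orientation; "contact_force": force on the tool from outside, world axes, zero at the start; "ft_torque": the same for the moment, N m; "gripper_width": opening from 0.0 (shut) to 1.0 (fully open); "grip_force": force on a finger pad.
Only numpy, scipy, OpenCV 4.12 (cv2) and the standard library are available. Lean on these libraries where they do the work, as an engineer would, in place of code of your own. Each camera call takes 0.05 s, during which the arm holds its last target. There are 200 camera calls.

TASK

On the thermal-analysis bench, finish the layer of sample cases on the square carrying tray: put the two loose cases flat into the two empty outlines, so that all four interlock like a pinwheel around the handle, and let go of them. Then take the tray by its centre handle, lift it straight up about 10 cm clear of the bench, level and with the layer intact, and finish while still holding it there, steady in the air (do not put it down). Do not tip the tray on the way, and leave the jar, the dish and the computer mouse where they are.

Things in the scene. Friction and masses are not known exactly. Their poses are not given: they have to be found in the camera images.
- tray: loose square tray slab, 204 by 204 mm, 10 mm thick, grey, about 0.35 kg, with four case outlines printed in black. A 12 mm steel post in its middle carries a black grip bar: 40 mm long along the tray's x, 12 mm thick along y, from 94 to 112 mm above the tray's underside. Origin: centre of the underside (0 m high when it stands on the bench); z up.
- handle (a point): centre of the tray's black grip bar, 103 mm above the tray's underside, on its middle axis
- place_a (a point): centre of a marked place on the tray's top face (10 mm above the tray's underside), at x -33, y 63 mm from the tray's centre; the case there lies with its length along the tray's x; taken by box1 at the start
- place_b (a point): centre of a marked place on the tray's top face (10 mm above the tray's underside), at x -63, y -33 mm from the tray's centre; the case there lies with its length along the tray's y; empty at the start
- place_c (a point): centre of a marked place on the tray's top face (10 mm above the tray's underside), at x 33, y -63 mm from the tray's centre; the case there lies with its length along the tray's x; taken by box2 at the start
- place_d (a point): centre of a marked place on the tray's top face (10 mm above the tray's underside), at x 63, y 33 mm from the tray's centre; the case there lies with its length along the tray's y; empty at the start. Neighbouring cases lie 6 mm apart when all are centred
- box1: white plastic sample case, 120 (its x) by 60 (its y) mm and 30 mm high, about 0.09 kg, with an upright grey grip rib in the middle of its lid: 40 mm long along x, 12 mm thick along y, from 30 to 64 mm above the underside. Origin: centre of the underside; z up; both ends alike. Already on the tray in place a.
- box2: white plastic sample case, 120 (its x) by 60 (its y) mm and 30 mm high, about 0.09 kg, with an upright grey grip rib in the middle of its lid: 40 mm long along x, 12 mm thick along y, from 30 to 64 mm above the underside. Origin: centre of the underside; z up; both ends alike. Already on the tray in place c.
- box3: white plastic sample case, 120 (its x) by 60 (its y) mm and 30 mm high, about 0.09 kg, with an upright grey grip rib in the middle of its lid: 40 mm long along x, 12 mm thick along y, from 30 to 64 mm above the underside. Origin: centre of the underside; z up; both ends alike. Loose on the bench to one side of the tray; either loose case may go into either empty place, either way round.
- box4: white plastic sample case, 120 (its x) by 60 (its y) mm and 30 mm high, about 0.09 kg, with an upright grey grip rib in the middle of its lid: 40 mm long along x, 12 mm thick along y, from 30 to 64 mm above the underside. Origin: centre of the underside; z up; both ends alike. Loose on the bench to the other side of the tray.
- jar: bystander: closed amber glass jar, 54 mm across, 75 mm high; origin: centre of the underside
- dish: bystander: open white ceramic dish, 80 mm across the rim, 32 mm high; origin: centre of the underside
- mouse: bystander: black computer mouse, 62 by 105 mm, 32 mm high; origin: centre of the underside

How it is judged:
By the outcome, as a careful person would: the job done as asked, in the order asked, and still so for the second after the job is handed in, while the arm keeps its last pose, push and grip.
It also fails if it takes over 69 s, if anything falls off the work surface, if the arm or the gripper's body presses on something with over 40 N, if the wrist force passes 120 N, or if a joint passes its speed limit or range.

## Working session

There is one attempt and no reset: what is moved stays moved. The work goes in short steps, Python scripts to look and compute and a shell command to move; the robot and the scene stay as the last step left them, time stands still between calls to the robot, and variables do not carry over. Pictures are saved under pics/ and viewed, at most 10 in all, crops included, and the job is handed in when it is done.

```bash
ls; mkdir -p pics
python3 - <<'E'
from rig import arm, imaging, ticket, sensors
import cv2
o=sensors.get_obs();print(o['time_s'],o['position'],o['tcp_rot'],o['gripper_width'])
for n in('scene','top'):
    cv2.imwrite(f'pics/{n}0.png',imaging.camera(n)[:,:,::-1]);c=imaging.calibration(n);print(n,c)
print(imaging.calibration('wrist'))
E
```

```text
nudge.py
pics
rig.py
0.0 [264.64375478 592.87122798 236.28282331] [-0.65438832 -3.07221469  0.00397361] 1.00431791685482
scene {'intrinsics': array([[451.67374208,   0.        , 274.08661473],
       [  0.        , 451.67374208, 214.07332844],
       [  0.        ,   0.        ,   1.        ]]), 'dist_coeffs': array([-0.12296881,  0.        ,  0.        ,  0.        ,  0.        ]), 'cam_to_world': array([[-8.68518626e-01,  3.01225779e-01, -3.93622188e-01,
         1.06836722e+03],
       [ 4.95629621e-01,  5.19521760e-01, -6.96023289e-01,
         8.21865448e+02],
       [-5.16486585e-03, -7.99600007e-01, -6.00510744e-01,
         8.01588750e+02],
       [ 0.00000000e+00,  0.00000000e+00,  0.00000000e+00,
         1.00000000e+00]])}
top {'intrinsics': array([[472.7234319 ,   0.        , 268.20827329],
       [  0.        , 472.7234319 , 210.4410373 ],
       [  0.        ,   0.        ,   1.        ]]), 'dist_coeffs': array([0.00176064, 0.        , 0.        , 0.        , 0.        ]), 'cam_to_world': array([[ 2.60436741e-02, -9.94356010e-01,  1.02848682e-01,
         4.67702921e+02
[... 169 characters left out ...]
3],
       [ 0.00000000e+00,  0.00000000e+00,  0.00000000e+00,
         1.00000000e+00]])}
{'intrinsics': array([[308.76205151,   0.        , 280.30600195],
       [  0.        , 308.76205151, 208.4966674 ],
       [  0.        ,   0.        ,   1.        ]]), 'dist_coeffs': array([-0.04554015,  0.        ,  0.        ,  0.        ,  0.        ]), 'mount': array([[-7.70770753e-04, -9.67802943e-01, -2.51707905e-01,
         6.91636441e+01],
       [ 9.99999479e-01, -5.77394413e-04, -8.42112362e-04,
        -4.64575488e-02],
       [ 6.69664084e-04, -2.51708423e-01,  9.67802884e-01,
        -1.47631468e+02],
       [ 0.00000000e+00,  0.00000000e+00,  0.00000000e+00,
         1.00000000e+00]])}
```

View pics/top0.png

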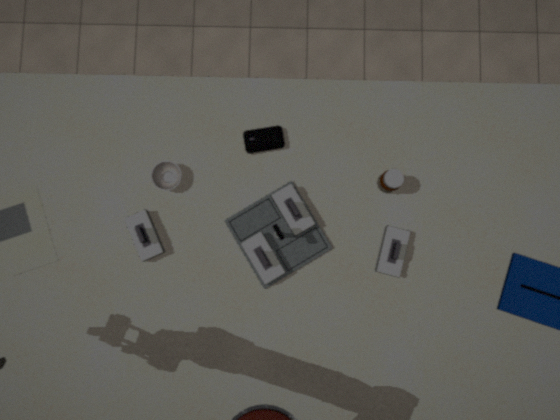

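View pics/scene0.png

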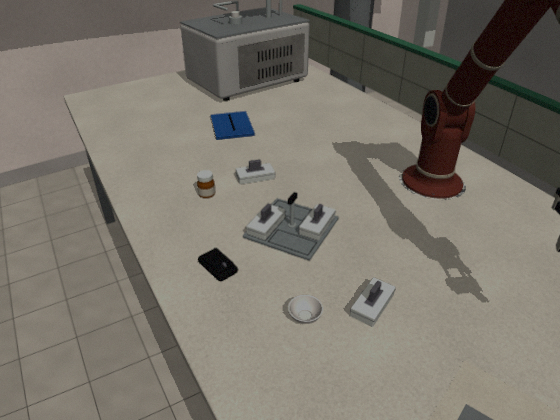

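Top: tray centred near (278,233), box3 left near (145,235), box4 right near (394,250), free places at (255,218) and (305,247). Scene: tray at (292,225), loose cases at (373,300) and (256,172). Now I'll enlarge the crops.

Run:
```python
import cv2,numpy as np
t=cv2.imread('pics/top0.png');s=cv2.imread('pics/scene0.png')
def g(i):return cv2.convertScaleAbs(i,alpha=1.3,beta=10)
R=lambda i,f:cv2.resize(g(i),None,fx=f,fy=f,interpolation=cv2.INTER_CUBIC)
a=R(t[175:295,220:340],5)            # tray x5
b=R(t[200:270,115:175],4);c=R(t[215:285,365:425],4)
im=np.zeros((600,800,3),np.uint8);im[:,:600]=a
b=R(t[205:265,120:170],4);im[0:240,600:800]=b      # box3 x4 origin 120,205
c=R(t[220:280,370:420],4);im[300:540,600:800]=c  # box4 origin 370,220
cv2.imwrite('pics/tc.png',im)
im=np.zeros((600,800,3),np.uint8)
im[:480,:480]=R(s[185:265,235:335][:, :100],4.8)[:480,:480]
im[0:300,490:790]=R(s[270:330,345:405],5)
im[300:500,500:750]=R(s[150:190,230:280],5)
cv2.imwrite('pics/sc.png',im)
```

```text
Traceback (most recent call last):
ValueError: could not broadcast input array from shape (384,480,3) into shape (480,480,3)
```

View pics/tc.png

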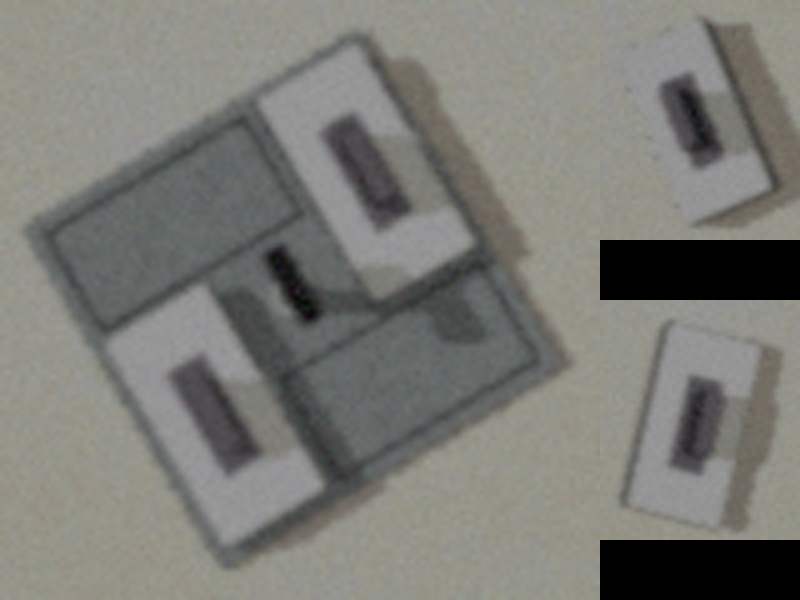

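Crop (tray ×5 from (220,175)): tray corners at left (28,228), top (362,35), right (568,362), bottom (232,565), bar top centre (292,286). Box3 lid corners (630,50),(703,18),(774,188),(695,223); box4 lid (670,320),(762,347),(722,530),(623,505).

```bash
cat > h.py <<'E'
import numpy as np,cv2
from rig import arm, imaging, ticket, sensors
from scipy.spatial.transform import Rotation as Ro
def pose():
    o=sensors.get_obs();T=np.eye(4);T[:3,:3]=Ro.from_rotvec(o['tcp_rot']).as_matrix();T[:3,3]=o['position'];return T,o
def c2w(n,T=None):
    c=imaging.calibration(n);return (T@c['mount'] if n=='wrist' else c['cam_to_world']),c
def ray(n,px,T=None):
    M,c=c2w(n,T);u=cv2.undistortPoints(np.float64(px).reshape(-1,1,2),c['intrinsics'],c['dist_coeffs']).reshape(-1,2)
    return M[:3,3],np.c_[u,np.ones(len(u))]@M[:3,:3].T
def atz(n,px,z,T=None):
    o,d=ray(n,px,T);return o+d*((z-o[2])/d[:,2])[:,None]
def tri(*rays): # (o,d) pairs
    A=0;b=0
    for o,d in rays:
        d=d/np.linalg.norm(d);P=np.eye(3)-np.outer(d,d);A=A+P;b=b+P@o
    x=np.linalg.solve(A,b);return x,[float(np.linalg.norm(np.cross(x-o,d/np.linalg.norm(d)))) for o,d in rays]
def proj(n,X,T=None):
    M,c=c2w(n,T);W=np.linalg.inv(M);return cv2.projectPoints(np.float64(X).reshape(-1,1,3),cv2.Rodrigues(W[:3,:3])[0],W[:3,3],c['intrinsics'],c['dist_coeffs'])[0].reshape(-1,2)
def rows(xyz,yaw=None): # shift in tool axes and turn to put tool y line along yaw (mod pi)
    T,o=pose();d=T[:3,:3].T@(np.array(xyz)-T[:3,3]);s=''
    if yaw is not None:
        ty=np.arctan2(T[1,1],T[0,1]);e=(yaw-ty+np.pi/2)%np.pi-np.pi/2;s=-e  # tool z down
    print('t',o['time_s'],'at',T[:3,3].round(1),'shift',d.round(1),'turn',s,'q7',o['joint_pos'][6])
E
python3 - <<'E'
from h import *
s=cv2.imread('pics/scene0.png')
R=lambda i,f:cv2.resize(cv2.convertScaleAbs(i,alpha=1.3,beta=10),None,fx=f,fy=f,interpolation=cv2.INTER_CUBIC)
im=np.zeros((600,800,3),np.uint8)
im[:375,:500]=R(s[185:260,240:340],5);im[0:300,500:800]=R(s[270:330,345:405],5);im[300:500,500:750]=R(s[150:190,230:280],5)
cv2.imwrite('pics/sc.png',im)
def rep(n,c,z):
    P=atz('top',c,z);print(n,P.round(1).tolist(),'mean',P.mean(0).round(1),'sides',[np.linalg.norm(P[i]-P[i-1]).round(1) for i in range(len(P))],
      'dirs',[np.degrees(np.arctan2(*(P[i]-P[i-1])[1::-1])).round(1) for i in range(len(P))])
rep('tray',np.array([(28,228),(362,35),(568,362),(232,565)])/5+[220,175],10)
rep('bar',np.array([(265,258),(284,246),(320,316),(300,325)])/5+[220,175],112)
rep('b3',(np.array([(630,50),(703,18),(774,188),(695,223)])-[600,0])/4+[120,205],30)
rep('b4',(np.array([(670,320),(762,347),(722,530),(623,505)])-[600,300])/4+[370,220],30)
T,o=pose();print(T.round(3))
E
```

```text
tray [[564.1, 112.5, 10.0], [668.9, -57.5, 10.0], [502.4, -166.2, 10.0], [395.3, 2.8, 10.0]] mean [532.7 -27.1  10. ] sides [np.float64(201.3), np.float64(199.6), np.float64(198.9), np.float64(200.1)] dirs [np.float64(33.0), np.float64(-58.3), np.float64(-146.9), np.float64(122.4)]
bar [[544.7, -10.1, 112.0], [550.5, -19.0, 112.0], [518.0, -36.6, 112.0], [513.6, -27.4, 112.0]] mean [531.7 -23.3 112. ] sides [np.float64(35.5), np.float64(10.6), np.float64(37.0), np.float64(10.3)] dirs [np.float64(29.0), np.float64(-56.2), np.float64(-151.4), np.float64(115.7)]
b3 [[564.1, 360.1, 30.0], [585.7, 314.7, 30.0], [479.2, 264.2, 30.0], [456.0, 312.9, 30.0]] mean [521.3 313.   30. ] sides [np.float64(117.9), np.float64(50.3), np.float64(117.8), np.float64(53.9)] dirs [np.float64(23.6), np.float64(-64.6), np.float64(-154.6), np.float64(115.5)]
b4 [[561.7, -298.8, 30.0], [546.1, -356.5, 30.0], [431.3, -331.1, 30.0], [445.1, -269.5, 30.0]] mean [ 496.1 -314.    30. ] sides [np.float64(120.2), np.float64(59.8), np.float64(117.7), np.float64(63.1)] dirs [np.float64(-14.1), np.float64(-105.1), np.float64(167.5), np.float64(77.3)]
[[-9.13000e-01  4.08000e-01 -1.00000e-03  2.64650e+02]
 [ 4.08000e-01  9.13000e-01 -2.00000e-03  5.92955e+02]
 [-0.00000e+00 -2.00000e-03 -1.00000e+00  2.36407e+02]
 [ 0.00000e+00  0.00000e+00  0.00000e+00  1.00000e+00]]
```

View pics/sc.png

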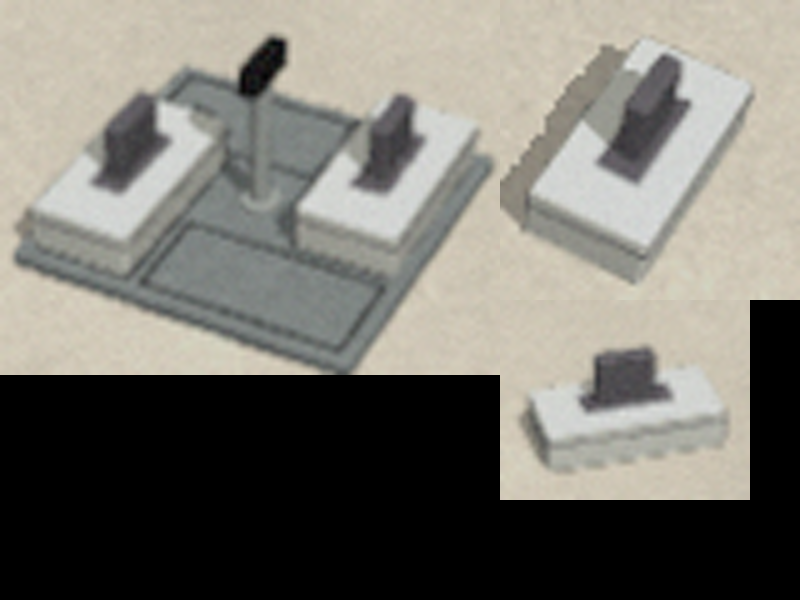

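Scene crop: bar top ≈(263,55), tray corners back (190,70), right (492,160), front (355,372), left (15,255); lid corners of box3 (632,38),(750,90),(645,250),(530,190), of box4 (528,400),(705,367),(728,408),(552,440); front outline (195,225),(387,288),(345,350),(145,280).

Run:
```python
from h import *
S=lambda x,y,ox=240,oy=185,ax=0,ay=0:np.array([(x-ax)/5+ox,(y-ay)/5+oy])
tt=np.array([(28,228),(362,35),(568,362),(232,565)])/5+[220,175]
def go(n,a,b):
    o,d=ray('top',a);p,e=ray('scene',b);x,r=tri((o,d[0]),(p,e[0]));print(n,x.round(1),np.round(r,1))
go('bar',np.array([292,286])/5+[220,175],S(263,55))
go('trayL?',tt.mean(0),S(263,214))
go('b3',np.array([700.5,119.75])/4+[-30,205],S(639,142,345,270,500,0))
go('b4',np.array([694,425.5])/4+[220,145],S(628,404,230,150,500,300))
# outlines: top-left outline corners / scene front outline
go('placeL',np.array([(48,232),(245,120),(302,212),(107,328)]).mean(0)/5+[220,175],S(*np.array([(195,225),(387,288),(345,350),(145,280)]).mean(0)))
rows([521,313,140],np.radians(114.5))
```

```text
bar [532.2 -23.4 111.1] [0.5 0.5]
trayL? [ 5.308e+02 -2.620e+01 -5.000e-01] [1.9 1.9]
b3 [521.  315.4  21.8] [0.4 0.4]
b4 [ 495.3 -314.6   25.4] [0.7 0.7]
placeL [567.1  37.7   8.6] [1.9 1.9]
t 0.1 at [264.6 593.  236.4] shift [-348.2 -151.    96.8] turn -0.8473564655936157 q7 -0.040414327588480105
```

The rows are not in the units I measure in: shifts go in shares of 75 cm and turns go in shares of 180 degrees. I convert before sending: -174 mm is -0.232, -140 mm is -0.1867.

```bash
echo '{"rows": [[-0.0467,-0.02,0.0133,0],[-0.0933,-0.04,0.0267,0],[-0.14,-0.06,0.0387,0],[-0.1867,-0.08,0.0507,0],[-0.232,-0.1,0.064,0]]}' | python3 nudge.py 0.5
echo '{"rows": [[-0.0467,-0.02,0.0133,-0.0318],[-0.0933,-0.04,0.0267,-0.0637],[-0.14,-0.06,0.0387,-0.0955],[-0.1867,-0.08,0.0507,-0.1273],[-0.232,-0.1013,0.064,-0.1592]]}' | python3 nudge.py
echo '{"rows": [[0,0,0,-0.0382],[0,0,0,-0.0764],[0,0,0,-0.1105],[0,0,0,-0.1105],[0,0,0,-0.1105]]}' | python3 nudge.py
python3 - <<'E'
from h import *
import pickle
T,o=pose();im=imaging.camera('wrist');cv2.imwrite('pics/w1.png',im[:,:,::-1]);np.save('pics/w1.npy',T);print(T.round(3),o['contact_force'])
rows([521,313,140],np.radians(114.5))
E
```

```text
time_s: 0.52
position: [394.2, 452.4, 188.8]
tcp_rot: [0.654, 3.073, -0.001]
contact_force: [1.7, 0.6, -0.0]
gripper_width: 0.69
grip_force: 0.0
time_s: 0.93
position: [522.3, 312.3, 140.8]
tcp_rot: [0.134, -3.139, 0.0]
contact_force: [-0.1, 0.2, -0.7]
gripper_width: 0.502
grip_force: 0.0
time_s: 1.35
position: [521.0, 313.5, 141.0]
tcp_rot: [0.661, -3.07, 0.0]
contact_force: [-0.7, 0.1, 0.1]
gripper_width: 0.496
grip_force: 0.0
[[-9.11000e-01 -4.12000e-01 -1.00000e-03  5.20964e+02]
 [-4.12000e-01  9.11000e-01 -0.00000e+00  3.13501e+02]
 [ 1.00000e-03  0.00000e+00 -1.00000e+00  1.41003e+02]
 [ 0.00000e+00  0.00000e+00  0.00000e+00  1.00000e+00]] [-0.71877538  0.14321187  0.05366843]
t 1.4 at [520.9 313.7 141.1] shift [ 0.2 -0.7  1.1] turn -0.0029635739910205405 q7 1.2311018922161066
```

View pics/w1.png

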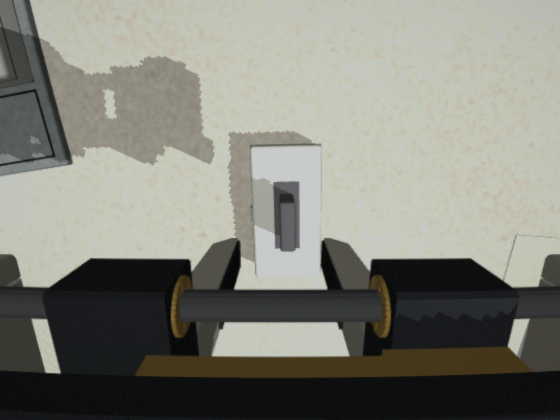

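Wrist view: box3 lid corners (251,146),(320,145),(321,275),(256,276); rib's top face ≈(281,202)-(295,202)-(297,250)-(281,250), between the fingers.

Run:
```python
from h import *
T=np.load('pics/w1.npy')
P=atz('wrist',[(251,146),(320,145),(321,275),(256,276)],30,T);print(P.round(1),P.mean(0))
Q=atz('wrist',[(281,202),(295,202),(297,250),(281,250)],64,T);print(Q.round(1),Q.mean(0))
for X in(P,Q):
  print([np.linalg.norm(X[i]-X[i-1]).round(1) for i in range(4)],np.degrees(np.arctan2(*(X[0]+X[1]-X[2]-X[3])[1::-1])))
rows(list(Q.mean(0)[:2])+[54])
# height of lid centre from wrist+scene
o,d=ray('wrist',np.mean([(251,146),(320,145),(321,275),(256,276)],0),T);p,e=ray('scene',[345+27.8,270+28.4]);print(tri((o,d[0]),(p,e[0])))
```

```text
[[480.5 268.3  30. ]
 [456.3 319.8  30. ]
 [561.3 372.2  30. ]
 [586.7 318.1  30. ]] [521.18762464 319.58470449  30.        ]
[[506.2 306.9  64. ]
 [501.9 316.5  64. ]
 [536.2 334.1  64. ]
 [541.3 322.7  64. ]] [521.40288906 320.07219758  64.        ]
[np.float64(117.3), np.float64(56.9), np.float64(117.3), np.float64(59.8)] -154.15027926888618
[np.float64(38.4), np.float64(10.5), np.float64(38.5), np.float64(12.5)] -154.21331093929155
t 1.4 at [520.9 313.7 141.1] shift [-3.1  5.6 87.1] turn  q7 1.2311018922161066
(array([520.81867681, 317.865446  ,  23.42529856]), [1.5250707311418783, 1.525070731141741])
```

Scaled: 86 mm is 0.1147, 60 mm is 0.08, -0.025 rad is -0.008.

```bash
echo '{"rows": [[-0.004,0.0075,0,-0.008],[-0.004,0.0075,0.04,-0.008],[-0.004,0.0075,0.08,-0.008],[-0.004,0.0075,0.1147,-0.008],[-0.004,0.0075,0.1147,-0.008]]}' | python3 nudge.py
echo '{"rows": [[0,0,0,0],[0,0,0,0],[0,0,0,0],[0,0,0,0],[0,0,0,0]]}' | python3 nudge.py 0 20
echo '{"rows": [[0,0,0,0],[0,0,0,0],[0,0,-0.0267,0],[0,0,-0.08,0],[0,0,-0.1333,0]]}' | python3 nudge.py
python3 - <<'E'
from h import *
rows([567,37,160],np.radians(31.5))
E
```

```text
time_s: 1.82
position: [519.1, 319.4, 51.0]
tcp_rot: [0.704, -3.054, 0.004]
contact_force: [0.0, 0.1, 0.4]
gripper_width: 0.5
grip_force: 0.0
time_s: 2.23
position: [522.2, 320.6, 56.8]
tcp_rot: [-0.704, 3.06, 0.001]
contact_force: [1.3, 0.1, -1.2]
gripper_width: 0.188
grip_force: 0.0
time_s: 2.65
position: [520.3, 319.1, 154.9]
tcp_rot: [0.703, -3.057, 0.003]
contact_force: [1.0, 0.0, 0.3]
gripper_width: 0.125
grip_force: 20.0
t 2.65 at [520.3 319.1 154.9] shift [  81.3 -274.2   -4.5] turn 1.473283267604586 q7 1.2511163613803256
```

Run:
```python
from h import *
T,o=pose();print(T[:3,3].round(1))
c=np.array([532.5,-25.5,0]);a=np.radians(31.5);R2=np.array([[np.cos(a),-np.sin(a),0],[np.sin(a),np.cos(a),0],[0,0,1]])
X=c+np.array([(102,102,10),(-102,102,10),(-102,-102,10),(102,-102,10),(0,0,112)])@R2.T
B=lambda T:np.array([(s*60,t*30,z) for s in(-1,1) for t in(-1,1) for z in(23,53)])@T[:3,:3].T+T[:3,3]
for p in [(620,110,200),(640,80,220),(600,140,200),(560,150,220),(600,90,240)]:
    T[:3,3]=p;print(p,proj('wrist',X,T).round().tolist())
b=proj('wrist',B(T),T);print('box',b.min(0),b.max(0))
```

```text
[520.3 319.1 154.9]
(620, 110, 200) [[307.0, 151.0], [289.0, -63.0], [83.0, -34.0], [123.0, 170.0], [162.0, 30.0]]
(640, 80, 220) [[336.0, 146.0], [324.0, -56.0], [127.0, -32.0], [161.0, 164.0], [218.0, 30.0]]
(600, 140, 200) [[274.0, 156.0], [252.0, -57.0], [49.0, -27.0], [92.0, 175.0], [113.0, 39.0]]
(560, 150, 220) [[251.0, 182.0], [228.0, -12.0], [42.0, 15.0], [85.0, 199.0], [98.0, 89.0]]
(600, 90, 240) [[311.0, 171.0], [296.0, -14.0], [115.0, 9.0], [148.0, 187.0], [193.0, 79.0]]
box [225.97864055 143.68810446] [336.20565587 335.97140598]
```

Scaled: -175 mm is -0.2333, -140 mm is -0.1867.

```bash
echo '{"rows": [[0.0107,-0.0467,-0.02,0],[0.0213,-0.0933,-0.04,0],[0.032,-0.14,-0.06,0],[0.0427,-0.1867,-0.08,0],[0.0533,-0.2333,-0.1,0]]}' | python3 nudge.py
echo '{"rows": [[0,0,0,0],[0,0,0,0],[0,0,0,0]]}' | python3 nudge.py
python3 - <<'E'
from h import *
T,o=pose();im=imaging.camera('wrist');np.save('pics/w2.npy',T);print(T[:3,3],T[:3,1])
cv2.imwrite('pics/w2.png',im[:,:,::-1])
v=cv2.resize(im[:260,20:370,::-1],None,fx=2.25,fy=2.25,interpolation=cv2.INTER_CUBIC)
cv2.imwrite('pics/w2c.png',v);print(v.shape)
E
```

```text
time_s: 3.07
position: [561.8, 143.4, 231.1]
tcp_rot: [0.704, -3.061, 0.0]
contact_force: [-0.7, 0.1, -1.1]
gripper_width: 0.123
grip_force: 20.0
time_s: 3.32
position: [561.4, 145.8, 230.2]
tcp_rot: [0.704, -3.061, -0.002]
contact_force: [-0.3, 0.6, -0.6]
gripper_width: 0.127
grip_force: 20.0
[561.44334342 145.75778833 230.21855971] [-0.43699641  0.89946244  0.0012102 ]
(585, 788, 3)
```

View pics/w2c.png

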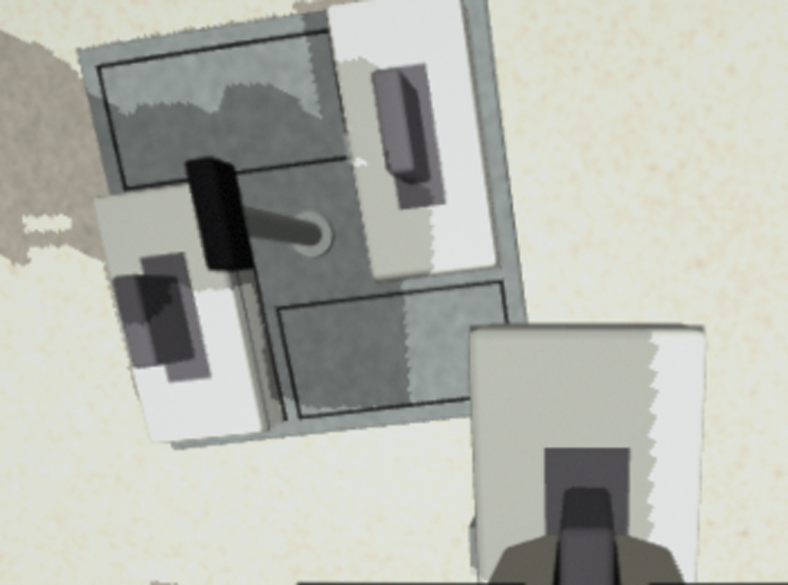

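Wrist crop (÷2.25, +20): near outline corners (278,308),(502,282),(300,418); far outline (98,67),(125,188); tray corner (79,48); post foot (308,234).

```bash
cat >> h.py <<'E'
def fit(n,px,L,T,x0,free=True):
    from scipy.optimize import least_squares
    L=np.float64(L)
    def w(p,L=L):
        c,s=np.cos(p[2]),np.sin(p[2]);z=p[3] if free else 0
        return L@np.array([[c,s,0],[-s,c,0],[0,0,1]])+[p[0],p[1],z]
    r=least_squares(lambda p:(proj(n,w(p),T)-px).ravel(),x0);p=r.x
    print('fit',p[:2].round(1),np.degrees(p[2]).round(2),'z',p[3].round(1) if free else 0,'res',r.fun.reshape(-1,2).round(1).tolist());return p
E
python3 - <<'E'
from h import *
T=np.load('pics/w2.npy')
px=np.array([(278,308),(502,282),(300,418),(98,67),(125,188),(79,48),(308,234)])/2.25+[20,0]
L=[(33,-27,10),(33,93,10),(93,-27,10),(-93,-93,10),(-33,-93,10),(-102,-102,10),(0,0,10)]
for f in(True,False):
    p=fit('wrist',px,L,T,[532,-25,.55]+([0] if f else []),f)
np.save('pics/tray.npy',p[:3])
a=p[2];c,s=np.cos(a),np.sin(a)
for n,q in dict(d=(63,33),b=(-63,-33)).items():print(n,p[0]+c*q[0]-s*q[1],p[1]+s*q[0]+c*q[1])
# held box, lid corners seen
print(proj('wrist',np.array([(60,30,23),(60,-30,23),(60,30,53),(60,-30,53)])@T[:3,:3].T+T[:3,3],T).round(1).tolist(), 'seen',(np.array([(706,330),(471,328)])/2.25+[20,0]).tolist())
E
```

```text
fit [534.9 -22.2] 31.73 z -2.2 res [[-1.3, -0.7], [-0.2, -0.6], [-1.0, 0.2], [0.3, -0.8], [0.4, 1.2], [-0.6, 0.3], [2.4, 0.4]]
fit [534.6 -21.2] 31.75 z 0 res [[-1.2, -0.5], [0.4, -0.5], [-0.8, 0.7], [-0.1, -1.1], [0.1, 1.2], [-1.1, -0.1], [2.6, 0.5]]
d 570.8304370898056 40.030121698320485
b 498.4193608282035 -82.39796345633853
[[336.2, 146.3], [226.0, 146.4], [328.0, 143.7], [234.0, 143.8]] seen [[333.77777777777777, 146.66666666666666], [229.33333333333334, 145.77777777777777]]
```

Scaled: -99.5 mm is -0.1327, -80 mm is -0.1067, 0.6 rad is 0.191.

```bash
echo '{"rows": [[0.0107,-0.0267,0,0.0382],[0.0213,-0.0533,0,0.0764],[0.032,-0.08,0,0.1146],[0.0427,-0.1067,0,0.1528],[0.0507,-0.1327,0,0.191]]}' | python3 nudge.py
echo '{"rows": [[0,0,0,0.0382],[0,0,0,0.0764],[0,0,0,0.1146],[0,0,0,0.1528],[0,0,0,0.191]]}' | python3 nudge.py
echo '{"rows": [[0,0,0,0.0382],[0,0,0,0.0764],[0,0,0,0.0856],[0,0,0,0.0856]]}' | python3 nudge.py
python3 - <<'E'
from h import *
rows([570.7,39.7,140],np.radians(31.75))
E
```

```text
time_s: 3.78
position: [570.4, 40.5, 229.6]
tcp_rot: [-0.235, -3.131, -0.001]
contact_force: [0.2, 0.3, -1.6]
gripper_width: 0.128
grip_force: 20.0
time_s: 4.2
position: [570.6, 41.9, 229.5]
tcp_rot: [-1.149, -2.921, -0.0]
contact_force: [0.2, -0.1, -0.1]
gripper_width: 0.124
grip_force: 20.0
time_s: 4.53
position: [570.8, 41.4, 229.7]
tcp_rot: [-1.522, -2.747, 0.001]
contact_force: [0.4, 0.3, -0.8]
gripper_width: 0.127
grip_force: 20.0
t 4.5333 at [570.8  41.4 229.7] shift [-1.5 -0.9 89.7] turn 0.004828758452692927 q7 0.5065742543827907
```

Scaled: 110 mm is 0.1467, 70 mm is 0.0933.

```bash
echo '{"rows": [[-0.002,-0.0012,0.0467,0],[-0.002,-0.0012,0.0933,0],[-0.002,-0.0012,0.1467,0],[-0.002,-0.0012,0.1467,0],[-0.002,-0.0012,0.1467,0]]}' | python3 nudge.py
python3 - <<'E'
from h import *
T,o=pose();im=imaging.camera('wrist');np.save('pics/w3.npy',T);print(T[:3,3],T[:3,1])
cv2.imwrite('pics/w3.png',im[:,:,::-1])
cv2.imwrite('pics/w3c.png',cv2.resize(im[:300,120:520,::-1],None,fx=2,fy=2,interpolation=cv2.INTER_CUBIC))
E
```

```text
time_s: 4.95
position: [569.8, 38.1, 118.8]
tcp_rot: [-1.523, -2.742, 0.004]
contact_force: [-0.1, -0.4, -0.3]
gripper_width: 0.127
grip_force: 20.0
[569.80586862  38.10469315 118.84507718] [ 0.84895585  0.5284427  -0.00472055]
```

View pics/w3c.png

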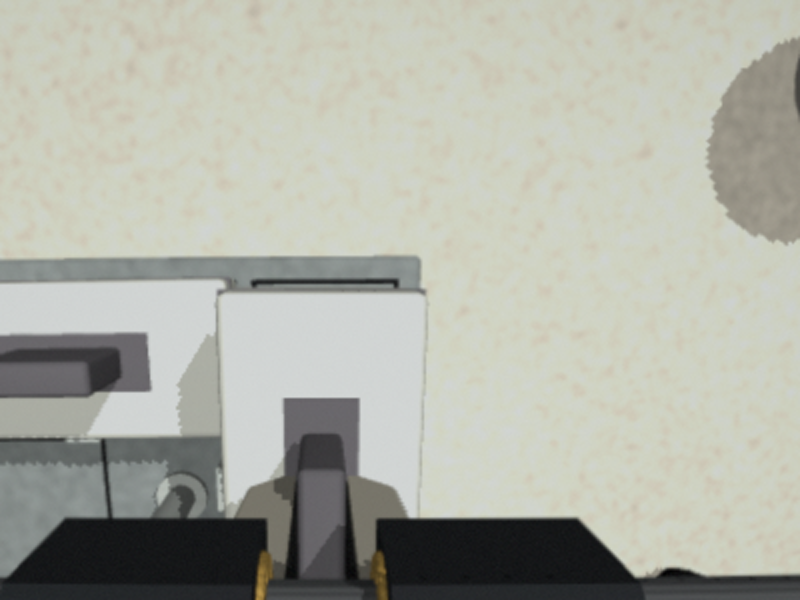

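The outline's far edge spans (252–397, 282) and the lid's (219–426, 291): the case must go about 1 mm right and 1 mm back; it is parallel.

Scaled: 47 mm is 0.0627, 35 mm is 0.0467.

```bash
echo '{"rows": [[-0.0013,0.0013,0.0267,0],[-0.0013,0.0013,0.0467,0],[-0.0013,0.0013,0.0627,0],[-0.0013,0.0013,0.0627,0],[-0.0013,0.0013,0.0627,0]]}' | python3 nudge.py
echo '{"rows": [[0,0,0.002,0],[0,0,0.004,0],[0,0,0.006,0],[0,0,0.006,0]]}' | python3 nudge.py
python3 - <<'E'
from h import *
for i in range(1):
    T,o=pose();print(T[:3,3],o['contact_force'])
E
```

```text
time_s: 5.42
position: [574.3, 37.4, 75.6]
tcp_rot: [1.527, 2.742, 0.003]
contact_force: [0.6, -0.1, -0.6]
gripper_width: 0.128
grip_force: 20.0
time_s: 5.75
position: [573.0, 37.2, 69.4]
tcp_rot: [1.529, 2.744, 0.001]
contact_force: [0.1, 0.2, -0.3]
gripper_width: 0.129
grip_force: 20.0
[572.97551918  37.15330929  69.42797272] [ 0.10304663  0.18187248 -0.2683212 ]
```

Scaled: 3 mm is 0.004, 1.5 mm is 0.002.

```bash
for i in 1; do echo '{"rows": [[0,0,0.002,0],[0,0,0.004,0],[0,0,0.004,0]]}' | python3 nudge.py; done; echo '{"rows": [[0,0,0.0013,0],[0,0,0.0027,0],[0,0,0.0027,0]]}' | python3 nudge.py; echo '{"rows": [[0,0,0.0013,0],[0,0,0.0013,0]]}' | python3 nudge.py
```

```text
time_s: 6.0
position: [573.0, 37.1, 66.4]
tcp_rot: [1.529, 2.744, 0.0]
contact_force: [0.3, 0.5, 2.9]
gripper_width: 0.13
grip_force: 20.0
time_s: 6.25
position: [572.9, 37.1, 66.4]
tcp_rot: [1.529, 2.744, 0.001]
contact_force: [-4.1, -0.8, 15.4]
gripper_width: 0.13
grip_force: 20.0
time_s: 6.42
position: [572.9, 37.1, 66.3]
tcp_rot: [1.529, 2.744, 0.001]
contact_force: [-5.3, 0.6, 20.5]
gripper_width: 0.128
grip_force: 20.0
```

Scaled: -2.8 mm is -0.0037, -1.5 mm is -0.002.

```bash
echo '{"rows": [[0,0,-0.002,0],[0,0,-0.0037,0],[0,0,-0.0037,0]]}' | python3 nudge.py; echo '{"rows": [[0,0,0,0],[0,0,0,0],[0,0,0,0],[0,0,0,0],[0,0,0,0]]}' | python3 nudge.py 0.35
echo '{"rows": [[0,0,-0.02,0],[0,0,-0.0667,0],[0,0,-0.12,0],[0,0,-0.1733,0],[0,0,-0.22,0]]}' | python3 nudge.py
python3 - <<'E'
from h import *
im=imaging.camera('top');cv2.imwrite('pics/top1.png',im[:,:,::-1])
rows([496,-309,230],np.radians(75.5))
E
```

```text
time_s: 6.67
position: [573.0, 37.1, 66.4]
tcp_rot: [1.529, 2.744, 0.001]
contact_force: [-1.8, -0.5, 6.6]
gripper_width: 0.127
grip_force: 20.0
time_s: 7.08
position: [572.6, 37.1, 65.3]
tcp_rot: [-1.529, -2.744, 0.001]
contact_force: [1.0, 0.3, 0.8]
gripper_width: 0.344
grip_force: 0.0
time_s: 7.5
position: [572.9, 37.0, 233.1]
tcp_rot: [1.529, 2.743, 0.001]
contact_force: [1.4, -0.2, -0.1]
gripper_width: 0.354
grip_force: 0.0
t 7.55 at [577.1  37.2 240.4] shift [-251.8 -251.1    8.7] turn -0.7639708775061638 q7 0.5098583192584444
```

Scaled: -135 mm is -0.18, -108 mm is -0.144.

```bash
echo '{"rows": [[-0.036,-0.036,0,0],[-0.072,-0.072,0,0],[-0.108,-0.108,0,0],[-0.144,-0.144,0,0],[-0.18,-0.18,0,0]]}' | python3 nudge.py
echo '{"rows": [[-0.036,-0.036,0,-0.0382],[-0.072,-0.072,0,-0.0764],[-0.108,-0.108,0,-0.1146],[-0.144,-0.144,0,-0.1528],[-0.156,-0.1547,0,-0.191]]}' | python3 nudge.py 0.5
echo '{"rows": [[0,0,0.0467,-0.0318],[0,0,0.0867,-0.0589],[0,0,0.12,-0.0589],[0,0,0.12,-0.0589],[0,0,0.12,-0.0589]]}' | python3 nudge.py
python3 - <<'E'
from h import *
T,o=pose();im=imaging.camera('wrist');np.save('pics/w4.npy',T);print(T[:3,3],np.degrees(np.arctan2(T[1,1],T[0,1])))
v=im[:,:,::-1].copy();cv2.imwrite('pics/w4.png',v)
t=cv2.imread('pics/top1.png')
out=np.zeros((600,800,3),np.uint8);out[:420,:400]=cv2.resize(v[0:300,140:425],(400,420));out=v
cv2.imwrite('pics/w4v.png',out)
E
```

```text
time_s: 7.97
position: [528.2, -150.2, 230.5]
tcp_rot: [-1.529, -2.745, 0.0]
contact_force: [-0.1, -0.5, -0.7]
gripper_width: 0.349
grip_force: 0.0
time_s: 8.38
position: [488.1, -317.3, 230.2]
tcp_rot: [-0.656, -3.071, 0.009]
contact_force: [-0.0, -1.0, -0.4]
gripper_width: 0.5
grip_force: 0.0
time_s: 8.8
position: [491.1, -308.9, 139.6]
tcp_rot: [-0.364, -3.117, -0.002]
contact_force: [0.4, 0.2, 0.1]
gripper_width: 0.496
grip_force: 0.0
[ 491.09882202 -308.89041598  139.6289201 ] 76.69671141745842
```

View pics/w4v.png

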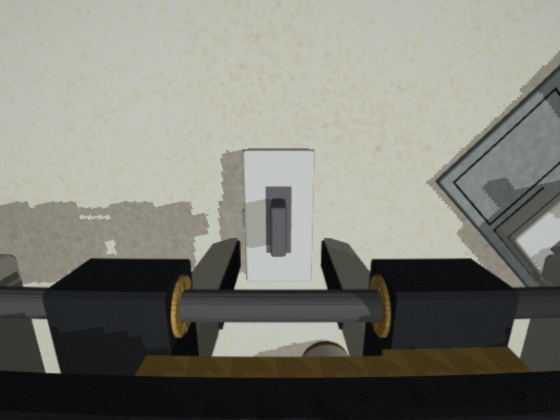

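Box4 lid corners (245,150),(313,150),(311,279),(248,280), parallel to the fingers; rib top ≈(272,207)-(286,207)-(286,256)-(271,256).

Run:
```python
from h import *
T=np.load('pics/w4.npy')
P=atz('wrist',[(245,150),(313,150),(311,279),(248,280)],30,T);Q=atz('wrist',[(272,207),(286,207),(286,256),(271,256)],64,T)
for X in(P,Q):print(X.mean(0),[np.linalg.norm(X[i]-X[i-1]).round(1) for i in range(4)],np.degrees(np.arctan2(*(X[2]+X[3]-X[1]-X[0])[1::-1])))
o,d=ray('wrist',np.mean([(245,150),(313,150),(311,279),(248,280)],0),T);p,e=ray('scene',[255.6,170.8]);print(tri((o,d[0]),(p,e[0])))
rows(list(P.mean(0)[:2])+[55],np.radians(76.7))
```

```text
[ 496.81538075 -311.41842638   30.        ] [np.float64(117.5), np.float64(55.9), np.float64(116.5), np.float64(57.8)] -13.189951492217729
[ 497.72473692 -311.93508044   64.        ] [np.float64(39.4), np.float64(10.4), np.float64(39.3), np.float64(11.7)] -13.976277943246393
(array([ 495.25326425, -311.35433885,   26.67564321]), [0.7742853503792766, 0.7742853503793083])
t 8.85 at [ 492.3 -309.4  141.2] shift [-4.8 -0.9 86.3] turn 0.00024007654769664377 q7 1.8111055411887806
```

Scaled: 85 mm is 0.1133, 60 mm is 0.08.

```bash
echo '{"rows": [[-0.0071,-0.0013,0,0],[-0.0071,-0.0013,0.04,0],[-0.0071,-0.0013,0.08,0],[-0.0071,-0.0013,0.1133,0],[-0.0071,-0.0013,0.1133,0]]}' | python3 nudge.py
echo '{"rows": [[0,0,0,0],[0,0,0,0],[0,0,0,0],[0,0,0,0],[0,0,0,0]]}' | python3 nudge.py 0 20
echo '{"rows": [[0,0,0,0],[0,0,0,0],[0,0,-0.0267,0],[0,0,-0.08,0],[0,0,-0.1333,0]]}' | python3 nudge.py
echo '{"rows": [[0,0,-0.0533,0],[0,0,-0.1,0],[0,0,-0.1,0.0318],[0,0,-0.1,0.0637],[0,0,-0.1,0.0955]]}' | python3 nudge.py
python3 - <<'E'
from h import *
rows([498.2,-83,230],np.radians(31.75))
E
```

```text
time_s: 9.27
position: [495.5, -310.3, 53.1]
tcp_rot: [-0.362, -3.115, -0.003]
contact_force: [-0.3, -0.3, -0.1]
gripper_width: 0.499
grip_force: 0.0
time_s: 9.68
position: [497.6, -312.0, 57.3]
tcp_rot: [0.363, 3.118, -0.002]
contact_force: [-0.5, 0.2, -0.3]
gripper_width: 0.191
grip_force: 0.0
time_s: 10.1
position: [495.4, -310.6, 155.2]
tcp_rot: [-0.362, -3.116, -0.003]
contact_force: [0.5, -0.9, -0.2]
gripper_width: 0.128
grip_force: 20.0
time_s: 10.52
position: [496.6, -311.4, 231.5]
tcp_rot: [0.833, 3.028, -0.0]
contact_force: [-0.6, -0.3, -1.1]
gripper_width: 0.127
grip_force: 20.0
t 10.5167 at [ 496.6 -311.4  231.5] shift [115.4 197.1   1.4] turn 0.4797919907040309 q7 1.5617064010188362
```

Scaled: 170 mm is 0.2267, 137 mm is 0.1827.

```bash
echo '{"rows": [[0.0267,0.0467,0,0],[0.0533,0.0933,0,0],[0.08,0.1373,0,0],[0.1067,0.1827,0,0],[0.1333,0.2267,0,0]]}' | python3 nudge.py
echo '{"rows": [[0.0205,0.036,0,0.0382],[0.0205,0.036,0,0.0764],[0.0205,0.036,0,0.1146],[0.0205,0.036,0,0.1528],[0.0205,0.036,0,0.1528]]}' | python3 nudge.py
echo '{"rows": [[0,0,0,0],[0,0,0.0467,0],[0,0,0.0933,0],[0,0,0.1267,0],[0,0,0.1267,0]]}' | python3 nudge.py
echo '{"rows": [[0,0,0,0],[0,0,0,0]]}' | python3 nudge.py
python3 - <<'E'
from h import *
T,o=pose();im=imaging.camera('wrist');np.save('pics/w5.npy',T);print(T[:3,3],np.degrees(np.arctan2(T[1,1],T[0,1])))
cv2.imwrite('pics/w5.png',im[:,:,::-1])
cv2.imwrite('pics/w5c.png',cv2.resize(im[:300,120:520,::-1],None,fx=2,fy=2,interpolation=cv2.INTER_CUBIC))
E
```

```text
time_s: 10.93
position: [496.2, -112.2, 230.6]
tcp_rot: [-0.825, -3.031, -0.0]
contact_force: [-0.0, 0.2, -0.4]
gripper_width: 0.123
grip_force: 20.0
time_s: 11.35
position: [496.9, -82.5, 230.6]
tcp_rot: [-1.524, -2.747, 0.001]
contact_force: [-0.8, 0.6, -1.4]
gripper_width: 0.123
grip_force: 20.0
time_s: 11.77
position: [493.5, -82.7, 131.4]
tcp_rot: [-1.514, -2.741, 0.006]
contact_force: [-0.3, -0.0, -1.2]
gripper_width: 0.128
grip_force: 20.0
time_s: 11.93
position: [498.3, -83.6, 137.0]
tcp_rot: [1.52, 2.747, 0.001]
contact_force: [0.6, 0.3, -1.1]
gripper_width: 0.127
grip_force: 20.0
[498.319823   -83.5651251  136.99288866] 32.06764943902974
```

View pics/w5c.png

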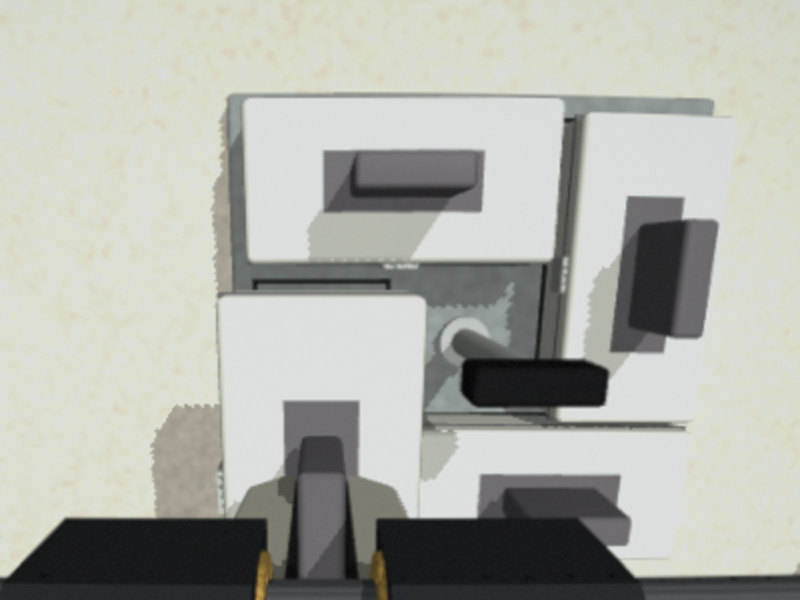

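View: outline b's far edge (253–390, 282) is centred under the held lid (219–425, 296); placed box d lid corners (582,113),(732,117),(691,422); tray corners (231,95),(713,100). I'll check box d against the tray numerically.

Run:
```python
from h import *
T=np.load('pics/w5.npy');C=lambda *p:np.array(p)/2+[120,0]
p=fit('wrist',C((231,95),(713,100),(253,282),(390,282)),[(-102,102,10),(102,102,10),(-93,27,10),(-33,27,10)],T,[534,-22,.55],False)
def loc(w):
    c,s=np.cos(p[2]),np.sin(p[2]);d=w[:,:2]-p[:2];return d@np.array([[c,-s],[s,c]])
print('d lid',loc(atz('wrist',C((582,113),(732,117),(691,422),(554,418)),40,T)).round(1).tolist())
print('box1 lid',loc(atz('wrist',C((245,99),(563,99),(554,262),(248,262)),40,T)).round(1).tolist())
for z in (23,26): print('held lid far edge',loc(atz('wrist',C((219,296),(425,296)),T[2,3]-z,T)).round(1).tolist())
print(loc(T[None,:3,3]))
```

```text
fit [535.7 -22.9] 32.13 z 0 res [[-2.3, 0.3], [1.9, 0.5], [0.1, -0.2], [0.4, -0.3]]
d lid [[33.0, 89.6], [90.5, 89.6], [90.9, -28.7], [32.5, -26.8]]
box1 lid [[-91.1, 93.8], [25.5, 94.3], [26.9, 35.7], [-91.6, 35.6]]
held lid far edge [[-91.4, 27.3], [-35.3, 27.2]]
held lid far edge [[-91.8, 27.1], [-34.8, 27.0]]
[[-63.88474154 -31.52365824]]
```

The rows are not in the units I measure in: shifts go in shares of 75 cm and turns go in shares of 180 degrees. I convert before sending: 64 mm is 0.0853, -1.3 mm is -0.0017.

```bash
echo '{"rows": [[-0.0017,0,0.0333,0],[-0.0017,0,0.0667,0],[-0.0017,0,0.0853,0],[-0.0017,0,0.0853,0],[-0.0017,0,0.0853,0]]}' | python3 nudge.py
echo '{"rows": [[0,0,0.002,0],[0,0,0.004,0],[0,0,0.006,0],[0,0,0.006,0]]}' | python3 nudge.py
echo '{"rows": [[0,0,0.0013,0],[0,0,0.0027,0],[0,0,0.0027,0]]}' | python3 nudge.py
```

```text
time_s: 12.4
position: [498.8, -84.4, 72.8]
tcp_rot: [1.521, 2.747, 0.001]
contact_force: [-0.6, -0.8, -0.4]
gripper_width: 0.129
grip_force: 20.0
time_s: 12.73
position: [498.3, -84.3, 67.8]
tcp_rot: [1.522, 2.747, 0.001]
contact_force: [0.0, 0.8, -1.3]
gripper_width: 0.128
grip_force: 20.0
time_s: 12.98
position: [498.3, -84.2, 66.7]
tcp_rot: [1.522, 2.747, 0.001]
contact_force: [-1.5, 0.7, 8.8]
gripper_width: 0.128
grip_force: 20.0
```

Scaled: -1 mm is -0.0013.

```bash
echo '{"rows": [[0,0,-0.0013,0],[0,0,-0.0013,0]]}' | python3 nudge.py; echo '{"rows": [[0,0,0,0],[0,0,0,0],[0,0,0,0],[0,0,0,0],[0,0,0,0]]}' | python3 nudge.py 0.35
echo '{"rows": [[0,0,-0.02,0],[0,0,-0.0667,0],[0,0,-0.12,0],[0,0,-0.1733,0],[0,0,-0.22,0]]}' | python3 nudge.py
echo '{"rows": [[0,0,0,0],[0,0,0,0],[0,0,0,0]]}' | python3 nudge.py
python3 - <<'E'
from h import *
T,o=pose();im=imaging.camera('wrist');np.save('pics/w6.npy',T);print(T[:3,3],np.degrees(np.arctan2(T[1,1],T[0,1])))
cv2.imwrite('pics/w6.png',im[:,:,::-1])
cv2.imwrite('pics/w6c.png',cv2.resize(im[50:350,120:520,::-1],None,fx=2,fy=2,interpolation=cv2.INTER_CUBIC))
rows([534.9,-22.4,230],np.radians(31.9+90))
E
```

```text
time_s: 13.15
position: [498.2, -84.3, 66.7]
tcp_rot: [1.522, 2.747, 0.001]
contact_force: [-0.7, -0.4, 4.8]
gripper_width: 0.128
grip_force: 20.0
time_s: 13.57
position: [497.9, -84.2, 66.1]
tcp_rot: [-1.522, -2.748, 0.0]
contact_force: [-0.0, 0.5, 0.5]
gripper_width: 0.348
grip_force: 0.0
time_s: 13.98
position: [497.9, -84.3, 233.6]
tcp_rot: [1.522, 2.747, 0.0]
contact_force: [1.0, -1.0, -0.0]
gripper_width: 0.348
grip_force: 0.0
time_s: 14.23
position: [497.2, -84.1, 230.6]
tcp_rot: [-1.522, -2.747, 0.001]
contact_force: [0.6, -0.2, -0.3]
gripper_width: 0.353
grip_force: 0.0
[497.16820794 -84.07169062 230.57942309] 32.034188199071295
t 14.2833 at [496.8 -84.  229.9] shift [32.  65.  -0.2] turn -1.5684335494459614 q7 0.7380758520772066
```

View pics/w6c.png

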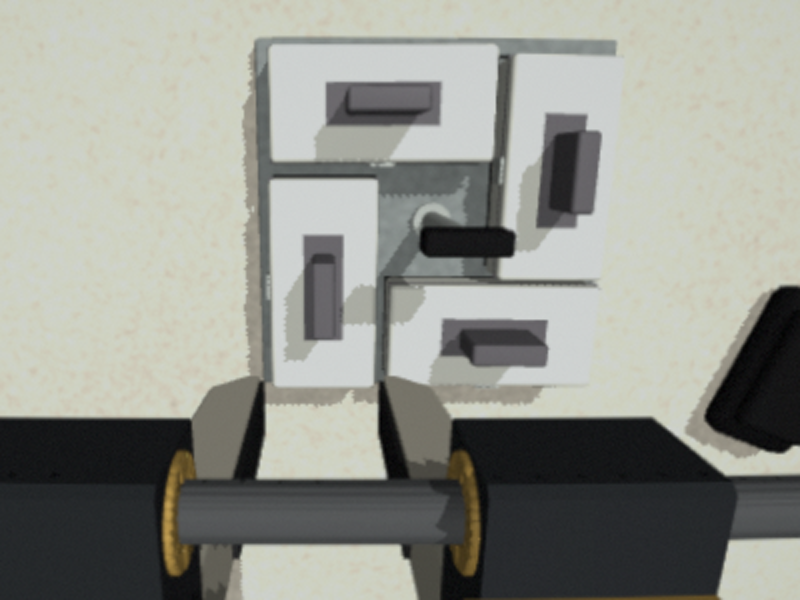

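The pinwheel of four cases is complete and flat, with gaps all round. Bar top face spans ≈(420–514, 230–258), centre (467,244); post foot ≈(433,220).

Run:
```python
from h import *
T=np.load('pics/w6.npy');C=lambda *p:np.array(p)/2+[120,50]
b=atz('wrist',C((467,244)),112,T)[0];print('bar',b)
p=fit('wrist',C((256,40),(615,41)),[(-102,102,10),(102,102,10)],T,[534,-22,.55],False)
def loc(w):
    c,s=np.cos(p[2]),np.sin(p[2]);d=w[:,:2]-p[:2];return (d@np.array([[c,-s],[s,c]])).round(1).tolist()
print('b lid',loc(atz('wrist',C((271,179),(377,179),(377,385),(273,387)),40,T)))
print('d lid',loc(atz('wrist',C((512,54),(624,57),(600,279),(499,278)),40,T)))
print('c lid',loc(atz('wrist',C((388,284),(600,284)),40,T)))
# height: bar centre in wrist view vs scene view
o,d=ray('wrist',C((467,244)),T);q,e=ray('scene',[292.6,196]);print(tri((o,d[0]),(q,e[0])))
rows([b[0],b[1],230],p[2]+np.pi/2)
```

```text
bar [533.50987515 -22.83223492 112.        ]
fit [535.6 -23.2] 32.23 z 0 res [[-1.1, 0.0], [1.2, 0.1]]
b lid [[-91.6, 26.9], [-34.8, 26.6], [-32.6, -90.8], [-93.3, -91.8]]
d lid [[33.9, 90.0], [92.7, 89.1], [91.8, -28.2], [34.4, -27.6]]
c lid [[-27.6, -30.8], [92.1, -31.1]]
(array([533.38945188, -22.74468005, 112.03390396]), [0.13881729376046176, 0.13881729376033738])
t 14.2833 at [496.8 -84.  229.9] shift [32.4 63.6 -0.2] turn 1.5673667729144904 q7 0.7380758520772066
```

Scaled: 63.4 mm is 0.0845, 42 mm is 0.056, 0.36 rad is 0.1146.

```bash
echo '{"rows": [[0.0147,0.028,0,0.0382],[0.0293,0.056,0,0.0764],[0.0435,0.0845,0,0.1146],[0.0435,0.0845,0,0.1528],[0.0435,0.0845,0,0.191]]}' | python3 nudge.py 0.45
echo '{"rows": [[0,0,0,0.0382],[0,0,0,0.0764],[0,0,0,0.1146],[0,0,0,0.1528],[0,0,0,0.191]]}' | python3 nudge.py
echo '{"rows": [[0,0,0,0.0382],[0,0,0,0.0764],[0,0,0,0.1162],[0,0,0,0.1162],[0,0,0,0.1162]]}' | python3 nudge.py
echo '{"rows": [[0,0,0.0267,0],[0,0,0.0667,0],[0,0,0.0933,0],[0,0,0.0933,0],[0,0,0.0933,0]]}' | python3 nudge.py
python3 - <<'E'
from h import *
T=pose()[0];im=imaging.camera('wrist');np.save('pics/w7.npy',T);cv2.imwrite('pics/w7.png',im[:,:,::-1])
print(pose()[0][:3,2]);rows([533.7,-22.8,103],np.radians(122))
print('bar expected',proj('wrist',[(533.7,-22.8,112)],T))
g=im.max(2);m=(g[150:330,200:360]<28);print([ ''.join('#' if x else '.' for x in r[::2]) for r in m[::6]])
E
```

```text
time_s: 14.7
position: [533.9, -20.8, 228.7]
tcp_rot: [-2.266, -2.171, 0.005]
contact_force: [0.1, -0.7, -0.8]
gripper_width: 0.45
grip_force: 0.0
time_s: 15.12
position: [533.2, -22.8, 229.0]
tcp_rot: [-2.811, -1.399, 0.007]
contact_force: [0.3, 0.6, -0.0]
gripper_width: 0.451
grip_force: 0.0
time_s: 15.53
position: [533.5, -22.7, 229.6]
tcp_rot: [-3.015, -0.88, 0.006]
contact_force: [-0.1, -0.4, -0.1]
gripper_width: 0.455
grip_force: 0.0
time_s: 15.95
position: [533.6, -23.0, 160.2]
tcp_rot: [-3.016, -0.877, 0.005]
contact_force: [1.1, 0.1, -0.7]
gripper_width: 0.448
grip_force: 0.0
[-7.21138659e-05 -3.15178086e-04 -9.99999948e-01]
t 16.0 at [534.6 -23.3 161.5] shift [-0.5 -0.9 58.5] turn 0.007363970706637524 q7 -0.657179538086336
bar expected [[279.68428372 234.88432335]]
['................................................................................', '................................................................................', '................................................................................', '............................................................
[... 1506 characters left out ...]
......######..............', '..............######.........................................######.............', '.............######...........................................######............', '................................................................................', '................................................................................', '................................................................................', '................................................................................', '................................................................................', '##.................................................................#............']
```

Scaled: 57 mm is 0.076, 40 mm is 0.0533.

```bash
echo '{"rows": [[0,0,0.0267,0],[0,0,0.0533,0],[0,0,0.076,0],[0,0,0.076,0],[0,0,0.076,0]]}' | python3 nudge.py
echo '{"rows": [[0,0,0,0],[0,0,0,0],[0,0,0,0],[0,0,0,0],[0,0,0,0]]}' | python3 nudge.py 0 60
echo '{"rows": [[0,0,0,0],[0,0,0,0],[0,0,0,0],[0,0,0,0],[0,0,0,0]]}' | python3 nudge.py
```

```text
time_s: 16.42
position: [535.0, -23.2, 105.1]
tcp_rot: [3.017, 0.876, 0.002]
contact_force: [-0.1, 0.3, 0.9]
gripper_width: 0.445
grip_force: 0.0
time_s: 16.83
position: [534.4, -22.6, 104.8]
tcp_rot: [-3.016, -0.875, -0.001]
contact_force: [-2.1, 3.1, 2.7]
gripper_width: 0.144
grip_force: 1.8
time_s: 17.25
position: [534.2, -22.3, 104.7]
tcp_rot: [-3.016, -0.876, -0.0]
contact_force: [-1.9, 2.6, 5.9]
gripper_width: 0.125
grip_force: 60.0
```

Gripped at 60 N. Lift slowly and level.

Scaled: -15 mm is -0.02, -10 mm is -0.0133.

```bash
echo '{"rows": [[0,0,-0.0013,0],[0,0,-0.004,0],[0,0,-0.008,0],[0,0,-0.0133,0],[0,0,-0.02,0]]}' | python3 nudge.py
echo '{"rows": [[0,0,-0.008,0],[0,0,-0.016,0],[0,0,-0.024,0],[0,0,-0.032,0],[0,0,-0.04,0]]}' | python3 nudge.py
echo '{"rows": [[0,0,-0.008,0],[0,0,-0.016,0],[0,0,-0.024,0],[0,0,-0.032,0],[0,0,-0.04,0]]}' | python3 nudge.py
echo '{"rows": [[0,0,-0.008,0],[0,0,-0.016,0],[0,0,-0.024,0],[0,0,-0.0293,0],[0,0,-0.0333,0]]}' | python3 nudge.py
echo '{"rows": [[0,0,-0.0027,0],[0,0,-0.004,0],[0,0,-0.004,0],[0,0,-0.004,0],[0,0,-0.004,0]]}' | python3 nudge.py
python3 - <<'E'
from h import *
T,o=pose();print(T[:3,3],T[:3,2],o['contact_force'],o['ft_torque'],o['grip_force'],o['dq'].round(3) if hasattr(o['dq'],'round') else o['dq'])
np.save('pics/w8.npy',T)
for n in('wrist','scene','top'):cv2.imwrite(f'pics/{n}8.png',imaging.camera(n)[:,:,::-1])
# bright white regions (lids) in scene, before/after crops as numbers
im=cv2.imread('pics/wrist8.png');g=im.min(2)
n,l,s,c=cv2.connectedComponentsWithStats((g>195).astype(np.uint8));print([(r.tolist(),k.round().tolist()) for r,k in zip(s,c) if r[4]>800])
E
```

```text
time_s: 17.67
position: [533.7, -23.1, 118.9]
tcp_rot: [-3.017, -0.875, 0.003]
contact_force: [-0.1, -0.4, -6.6]
gripper_width: 0.124
grip_force: 60.0
time_s: 18.08
position: [534.4, -22.9, 150.0]
tcp_rot: [3.017, 0.876, 0.0]
contact_force: [-0.1, 0.7, -6.2]
gripper_width: 0.125
grip_force: 60.0
time_s: 18.5
position: [534.3, -23.0, 179.8]
tcp_rot: [-3.017, -0.875, 0.0]
contact_force: [-0.0, -0.3, -6.1]
gripper_width: 0.125
grip_force: 60.0
time_s: 18.92
position: [534.5, -23.0, 204.9]
tcp_rot: [3.017, 0.875, 0.001]
contact_force: [-0.9, 0.5, -7.4]
gripper_width: 0.127
grip_force: 60.0
time_s: 19.33
position: [534.2, -22.9, 206.9]
tcp_rot: [-3.017, -0.875, 0.001]
contact_force: [0.4, 0.4, -7.5]
gripper_width: 0.124
grip_force: 60.0
[534.1620454  -22.89812924 206.93270668] [-8.23724518e-04 -1.99909640e-05 -9.99999661e-01] [ 0.3606014   0.36970666 -7.50533609] [-0.04469301  0.162255   -0.0044694 ] 59.996692948043346 [ 0.  0. -0. -0. -0.  0.  0.]
[([0, 0, 560, 420, 138877], [292.0, 254.0]), ([0, 0, 560, 287, 79024], [267.0, 140.0]), ([147, 91, 178, 88, 10759], [233.0, 130.0]), ([35, 320, 93, 50, 2417], [84.0, 339.0]), ([262, 323, 38, 33, 963], [279.0, 341.0])]
```

Run:
```python
from h import *
from scipy.optimize import least_squares
from scipy.ndimage import map_coordinates
def rect(x0,x1,y0,y1,z):
    t=np.linspace(0,1,40);c=[(x0,y0),(x1,y0),(x1,y1),(x0,y1)];return np.vstack([np.c_[np.outer(1-t,c[i])+np.outer(t,c[(i+1)%4]),np.full(40,z)] for i in range(4)])
M=np.vstack([rect(-102,102,-102,102,10)]+[rect(x-a+1,x+a-1,y-b+1,y+b-1,40) for x,y,a,b in((-33,63,60,30),(-63,-33,30,60),(33,-63,60,30),(63,33,30,60))])
D={n:cv2.distanceTransform(255-cv2.Canny(cv2.resize(cv2.imread(f'pics/{n}8.png'),None,fx=2,fy=2,interpolation=cv2.INTER_CUBIC),60,150),cv2.DIST_L2,5) for n in('scene','top','wrist')}
Tw=np.load('pics/w8.npy')
def X(p):return M@Ro.from_euler('ZYX',[p[2],p[4],p[5]]).as_matrix().T+[p[0],p[1],p[3]]
def f(p,N):
    r=[]
    for n in N:
        u=proj(n,X(p[:6]),Tw if n=='wrist' else None)*2+.5
        r.append(np.minimum(map_coordinates(D[n],[u[:,1],u[:,0]],order=1,mode='nearest'),20))
    return np.hstack(r)
for N in(('scene',),('top','scene'),('wrist',)):
  s=least_squares(f,[534,-24,.559,103,0,0],args=(N,),loss='soft_l1',f_scale=3,diff_step=1e-4,x_scale=[1,1,.01,1,.01,.01]);print(N,s.x.round(1)[[0,1,3]],'yaw,tilts deg',np.degrees(s.x[[2,4,5]]).round(2),np.median(s.fun).round(2))
```

```text
('scene',) [542.2 -14.6 110.7] yaw,tilts deg [31.85 -0.05 -0.58] 0.84
('top', 'scene') [536.3 -24.2 103.2] yaw,tilts deg [31.3   0.29 -0.33] 1.74
('wrist',) [537.1 -22.   98.7] yaw,tilts deg [30.73  2.66  2.88] 7.71
```

Tray is level to under 1°, about 10 cm up, and the four cases fit the model layout. The force reads about 7 N, matching the loaded tray's weight.

```bash
python3 -c "
from rig import arm, imaging, ticket, sensors
print(sensors.get_obs()['time_s'],ticket.hand_in())"
```

```text
the job is handed in; nothing more can be done
19.4833 None
```

The job is handed in at 19.5 s: both loose cases are in the empty outlines and released, and the arm is holding the tray by its handle about 10 cm up, steady and level to under 1° by the scene and top cameras. The jar, dish and mouse were never approached, but I did not check their positions again at the end.

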